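# Fit the pouring plug to the wax model

## Task

Pick the thick round wax plug out of the yellow stock bin and set it gently, standing flat and centred, on the flat round top of the wax dome. Lower it onto the dome rather than dropping it, then let go and leave it standing there.

Things in the scene. Friction and masses are not known exactly. Their poses are not given: they have to be found in the camera images.
- plug_center (a point): centre (half-way up) of the plug to pick: a solid cylinder of amber-brown wax, 44 mm in diameter, 36 mm high, about 52 g, loose, standing on a flat end on the bin's floor; z is its axis, both ends alike. Others in the bin, same wax: square block 44 x 44 x 36 mm, thin round stub 24 mm in diameter and 36 mm high, flat disc 66 mm in diameter and 12 mm high, long bar 14 mm square.
- bin: yellow open bin, fixed, 220 mm (its x) by 400 mm (its y), 45 mm high, walls and floor 5 mm thick. Origin: centre of its underside, on the work surface. Plug, block, stub and disc stand in one row along its y, in any order, 90 mm apart; the bar lies along the long +x wall. Across the row (bin's x) at least 45 mm of floor is free on both sides of the plug.
- dome_top (a point): centre of the flat round top (74 mm in diameter, level, 80 mm above the work surface) of the brown wax dome; the dome is fixed, 156 mm in diameter at its foot, on a dark round board 176 mm in diameter and 12 mm thick. z is up.
Not all that is in view belongs to the job. Leave any blue or pink look-alike of the part that bears plug_center alone.

How it is judged:
By the outcome, as a careful person would: the job done as asked, in the order asked, and still so for the second after the job is handed in, with the robot touching nothing.
It also fails if it takes over 42 s, if anything falls off the work surface, if the arm or the gripper's body presses on something with over 40 N, if the wrist force passes 120 N, or if a joint passes its speed limit or range.

## Robot

A 6-joint arm with a two-finger parallel gripper is mounted at the origin on the work surface. World frame = base frame: x ahead of the robot, y to its left, z up, the work surface at z = 0. Lengths are in m, angles in degrees, forces in N, time in s.
With the tool pointing down it reaches from about 0.3 to 0.75 m from the base axis. Payload 8.5 kg.
Tool frame: the origin (TCP) lies on the centre line of the jaws, within the pads' length; the fingertips stand 17 mm ahead of it and the grasp point (between the pads) lies 2 mm behind it; z points along the fingers, y is the line along which they close (so a half turn about z gives the same grasp; the last joint's range is limited). The gripper opens to 85 mm and grips with 20 to 120 N. Pads are 22 mm wide; open, the fingers measure 114 mm over their backs; the gripper's body (76 mm by 85 mm) begins 54 mm behind the grasp point. The pads swing forward as they close: fully open they stand 13 mm farther back than shut.
Start: joints at [59.914, 21.807, 74.336, -0, 83.858, -12.336], TCP at [0.168, 0.524, 0.213] pointing down, gripper open.
Joint ranges: [-178.18, 178.18], [-50.72, 133.34], [12.68, 142.11], [-81.47, 261.47], [9.98, 163.14], [-165.26, 165.26]. Speed limits (degrees/s): [136.94, 136.94, 180, 180, 180, 180].

## Interface

Orientations are given as a 3x3 rotation matrix whose columns are the frame's x, y, z axes.
In Python, from rig import env gives the robot as it stands.
- The arm moves only by the shell command python3 -m handwheel 'ROWS' [OPENING] [FORCE]. ROWS is JSON, a list that holds one entry, the list of rows, each a list of 4 numbers: the shift along the tool's x, y, z in m, then the turn about the tool's z in rad. In form: [[[x, y, z, roll], ...]]. A call has 1 to 5 rows; each row shifts and turns the commanded pose from where the row before left it, along the tool's axes as they then stand; what a row does not reach is not made up. A row lasts 1/12 s, in which the tool goes at most 41.7 mm and 7.16 degrees, less where a joint would pass 70% of its speed; a pose out of reach is approached as far as the arm can. A call is refused whole if a number of a shift passes 0.0417 or a number of a turn 0.125, either way. A call with a gripper value outside its range is refused whole. OPENING is the opening in per cent of the stroke, from 0 (shut) to 100 (fully open), set as the call begins (- or left out, the last holds). The fingers move at their own pace and stop on an object; FORCE is the grip in N (left out, the last holds). Time passes only in rows, so rows that do not move let the fingers close. It gives the time, the measured TCP pose, the force and the opening at its end, in the units of the state.
- env.observe(): the state, without advancing time (a new reading comes with each control period).
- env.get_image(name): name is "scene" or "top"; returns (picture, depth): 480x640x3 uint8, red, green, blue; 480x640 float32, m along the optical axis (not along the pixel's ray), 0 where there is no reading.
- env.camera_params(name): a dict with "K" (3x3 intrinsics, pixels), "rvec" (rotation vector, rad) and "tvec" (3), from world to camera coordinates, as OpenCV has them. Camera axes: x right, y down, z forward; pixel columns grow to the right and rows downward; lengths in m; the calibration is good to about 2 mm. A picture is of the moment at which its call begins. camera_params takes no time and is no camera call.
- env.close_job(): hands the job in, once; it reports no verdict.
The state is a dict: "time_s": time; "q": joint angles; "qvel": joint speeds; "joint_efforts": joint torques, N m; "position": TCP position; "tool_rot": TCP orientation; "ft_force": force on the tool from outside, world axes, zero at the start; "wrist_torque": the same for the moment, N m; "grip_width": finger opening in m.
Only numpy, scipy, OpenCV 4.12 (cv2) and the standard library are available. Lean on these libraries where they do the work, as an engineer would, in place of code of your own. Each camera call takes 0.05 s, during which the arm holds its last target. There are 200 camera calls.

## Working session

There is one attempt and no reset: what is moved stays moved. The work goes in short steps, Python scripts to look and compute and a shell command to move; the robot and the scene stay as the last step left them, time stands still between calls to the robot, and variables do not carry over. Pictures are saved under pics/ and viewed, on a budget of 10 in all, crops included, one or two more only if the job needs it, and the job is handed in when it is done.

```bash
mkdir -p pics
cat > h.py <<'E'
import numpy as np, cv2
from rig import env
def cam(n):
    p=env.camera_params(n); R=cv2.Rodrigues(np.array(p["rvec"],float))[0]
    return np.array(p["K"],float),R,np.array(p["tvec"],float).ravel()
def cloud(n,d):
    K,R,t=cam(n); v,u=np.mgrid[:480,:640]
    P=np.stack([(u-K[0,2])/K[0,0]*d,(v-K[1,2])/K[1,1]*d,d],-1)
    return (P-t)@R
def atz(n,u,v,z):
    K,R,t=cam(n); r=R.T@np.linalg.inv(K)@[u,v,1]; c=-R.T@t
    return c+r*(z-c[2])/r[2]
def save(n,f):
    im,d=env.get_image(n); np.savez(f'pics/{f}.npz',im=im,d=d)
    cv2.imwrite(f'pics/{f}.png',im[:,:,::-1]); return im,d
E
python3 - <<'E'
from h import *
for n in('scene','top'):
    save(n,n+'0'); K,R,t=cam(n); print(n,-R.T@t,K[0,0])
s=env.observe(); print(s['time_s'],s['position'],s['tool_rot'],s['grip_width'])
E
```

```text
scene [ 0.99132527 -0.06161506  0.87006714] 577.6791736749711
top [ 0.45647678 -0.05852395  1.1910587 ] 566.7515638041973
0.1 [0.16752785 0.52355898 0.21257624] [[-9.52393560e-01  3.04870550e-01 -6.74082477e-04]
 [ 3.04871158e-01  9.52392902e-01 -1.15653751e-03]
 [ 2.89397139e-04 -1.30698718e-03 -9.99999104e-01]] 0.08559479581820435
```

View pics/top0.png

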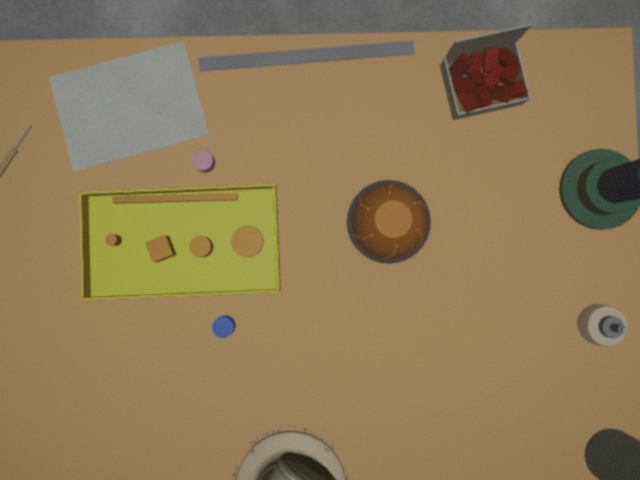

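View pics/scene0.png

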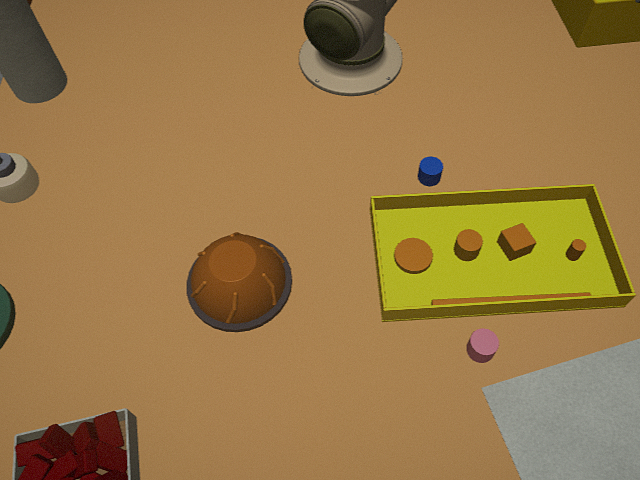

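Top view, in the bin: stub (112,240), square block (160,248) with a tilted outline, thick round plug (201,246) and flat disc (248,241). The blue (223,327) and pink (203,160) cylinders outside the bin are look-alikes. The one at (201,246) fits because it is round, amber and mid-sized; scene view shows the same at (468,245). The dome top is at (393,218). I'll confirm in a crop and measure.

Run:
```python
from h import *
T=np.load('pics/top0.npz'); S=np.load('pics/scene0.npz')
a=cv2.resize(T['im'][205:285,90:290],None,fx=4,fy=4,interpolation=2)
b=cv2.resize(S['im'][180:330,170:630],(800,261),interpolation=2)
cv2.imwrite('pics/crop.png',np.vstack([a,b])[:,:,::-1])
for n,D,bp in(('top',T,(201,246)),('scene',S,(468,238))):
    P=cloud(n,D['d']); print(n,'pt',P[bp[1],bp[0]])
    for nm,c,lo,hi in(('plug',P[bp[1],bp[0]],.034,.052),('dome',atz(n,*((393,218) if n=='top' else (233,258)),.08),.074,.09)):
        r=.035 if nm=='plug' else .05
        m=(np.hypot(*(P[...,:2]-c[:2]).transpose(2,0,1))<r)&(P[...,2]>lo)&(P[...,2]<hi)&(D['d']>0)
        v,u=np.nonzero(m); q=P[m]; (cx,cy),rr=cv2.minEnclosingCircle(np.float32(q[:,:2])*1000)
        print(n,nm,len(q),q.mean(0),np.median(q[:,2]),'mec',cx,cy,rr,'px',u.min(),u.max(),v.min(),v.max())
P=cloud('top',T['d'])
for p in((112,240),(160,248),(248,241),(80,192),(276,186),(279,291),(84,298)): print(p,P[p[1],p[0]])
print('yellow',cloud('scene',S['d'])[15,600])
```

```text
top pt [0.49656985 0.17091246 0.04329364]
top plug 373 [0.4975011  0.17394506 0.04184352] 0.04187677603060906 mec 497.5533752441406 174.18829345703125 21.778526306152344 px 189 210 235 256
top dome 1660 [ 0.54208733 -0.21315081  0.07954402] 0.07977386766587657 mec 542.510986328125 -213.8445281982422 49.34623336791992 px 368 417 194 243
scene pt [0.49392215 0.17265566 0.0402061 ]
scene plug 495 [0.49892124 0.17283241 0.04019276] 0.040364289467753924 mec 498.3106384277344 173.27964782714844 22.823389053344727 px 456 481 229 253
scene dome 2170 [ 0.54482988 -0.21383997  0.07871919] 0.07905991545771414 mec 540.9730224609375 -213.96615600585938 47.740726470947266 px 203 261 236 288
(112, 240) [0.5123876  0.35196846 0.04142192]
(160, 248) [0.49430451 0.2553025  0.03865827]
(248, 241) [0.50582313 0.07827861 0.0197619 ]
(80, 192) [0.61091506 0.41468402 0.04713611]
(276, 186) [0.62069384 0.01926178 0.00799139]
(279, 291) [4.00601639e-01 1.71153201e-02 2.21197645e-04]
(84, 298) [0.39656048 0.4056862  0.04919987]
yellow [-0.00966051  0.52244075  0.08618206]
```

View pics/crop.png

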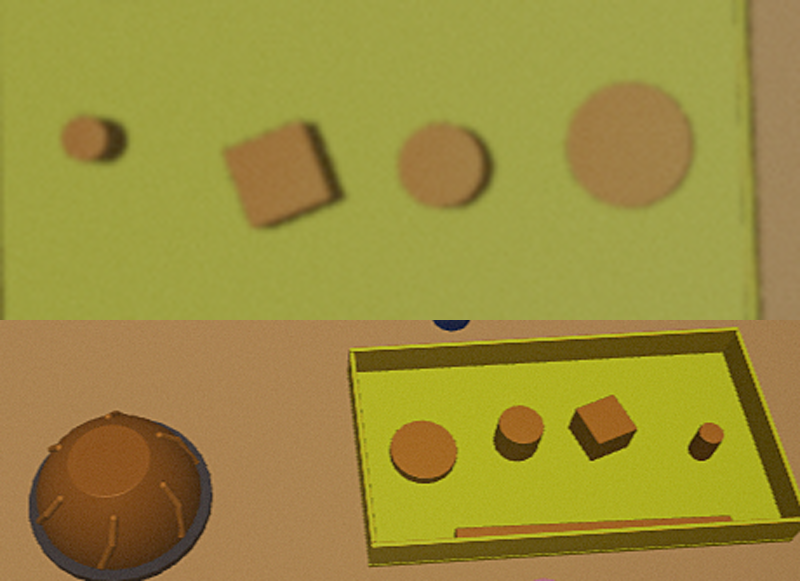

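The crop confirms it: plug at the centre-right, round with visible side height, next to the rotated square block and the flat disc. I'll travel above it first, then turn.

```bash
python3 -m handwheel '[[[-0.015,-0.0085,0,0],[-0.027,-0.015,0,0],[-0.027,-0.015,0,0],[-0.027,-0.015,0,0],[-0.027,-0.015,0,0]]]' 100 40
python3 -m handwheel '[[[-0.027,-0.015,0,0],[-0.027,-0.015,0,0],[-0.027,-0.015,0,0],[-0.027,-0.015,0,0],[-0.027,-0.015,0,0]]]'
python3 -m handwheel '[[[-0.027,-0.015,0,0],[-0.027,-0.015,0,0],[-0.027,-0.015,0,0],[-0.027,-0.015,0,0],[-0.027,-0.015,0,0]]]'
python3 -m handwheel '[[[0,0,0,0.06],[0,0,0,0.12],[0,0,0,0.12],[0,0,0,0.12],[0,0,0,0.12]]]'
python3 -m handwheel '[[[0,0,0,0.12],[0,0,0,0.12],[0,0,0,0.12],[0,0,0,0.12],[0,0,0,0.12]]]'
python3 -m handwheel '[[[0,0,0,0.12],[0,0,0,0],[0,0,0,0]]]'
python3 - <<'E'
from h import *
T=np.load('pics/top0.npz');S=np.load('pics/scene0.npz')
for n,D,c in(('top',T,(393,218)),('scene',S,(232,261))):
    im=D['im'].astype(float); x,y=c; print(n,im[y,x-36:x+37:3,0].astype(int), im[y-33:y+34:3,x,0].astype(int), atz(n,*c,.08))
E
```

```text
time_s: 0.52
position: [0.2644, 0.4199, 0.2128]
tool_rot: [[-0.953, 0.304, -0.0], [0.304, 0.953, -0.0], [0.0, -0.001, -1.0]]
ft_force: [0.3, 0.4, 0.3]
grip_width: 0.0853
time_s: 0.93
position: [0.3703, 0.3071, 0.2129]
tool_rot: [[-0.952, 0.305, -0.001], [0.305, 0.952, -0.0], [0.0, -0.0, -1.0]]
ft_force: [0.3, 0.5, -0.8]
grip_width: 0.0858
time_s: 1.35
position: [0.4761, 0.1945, 0.2129]
tool_rot: [[-0.952, 0.305, -0.001], [0.305, 0.952, -0.0], [0.0, -0.0, -1.0]]
ft_force: [0.3, 0.1, -0.1]
grip_width: 0.0849
time_s: 1.77
position: [0.4752, 0.1958, 0.2128]
tool_rot: [[-0.655, 0.755, -0.001], [0.755, 0.655, -0.0], [0.0, -0.001, -1.0]]
ft_force: [0.9, -0.2, 0.4]
grip_width: 0.0854
time_s: 2.18
position: [0.4752, 0.1959, 0.2128]
tool_rot: [[-0.115, 0.993, -0.001], [0.993, 0.115, -0.0], [-0.0, -0.001, -1.0]]
ft_force: [0.6, -0.5, 0.1]
grip_width: 0.0856
time_s: 2.43
position: [0.4752, 0.1959, 0.2129]
tool_rot: [[-0.005, 1.0, -0.001], [1.0, 0.005, -0.0], [-0.0, -0.001, -1.0]]
ft_force: [-0.3, 1.1, 0.1]
grip_width: 0.0855
top [ 89  95 101 105 111 114 147 156 154 155 154 153 154 154 153 155 153 152
 148 119 116 111 102  87  81] [ 97 100 107 113 115 139 154 156 154 154 153 154 153 155 155 156 154 152
 117 111 110 101 111] [ 0.54290246 -0.21436098  0.08      ]
scene [ 78 111 118 119 129 138 136 143 142 141 140 138 143 139 141 141 139 141
 138 142 122 117 115 108 102] [168 172 151 109 125 141 139 142 139 140 140 143 143 145 144 137 140 142
 123 124 125 122 110] [ 0.54368831 -0.21398031  0.08      ]
```

```bash
python3 -m handwheel '[[[-0.011,0.0115,0,0],[-0.0114,0.0115,0,0],[0,0,0.02,0],[0,0,0.03,0],[0,0,0.03,0]]]'
python3 -m handwheel '[[[0,0,0.02,0],[0,0,0,0],[0,0,0,0]]]'
python3 - <<'E'
from h import *
im,d=save('scene','s1'); im2,_=save('top','t1')
cv2.imwrite('pics/c1.png',np.hstack([cv2.resize(im[130:330,370:570],None,fx=2,fy=2),cv2.resize(im2[180:300,140:260],(400,400))])[:,:,::-1])
print(env.observe()['position'])
E
```

```text
time_s: 2.85
position: [0.4999, 0.1722, 0.1324]
tool_rot: [[-0.002, 1.0, 0.002], [1.0, 0.002, 0.0], [0.0, 0.002, -1.0]]
ft_force: [1.3, 0.6, -0.5]
grip_width: 0.0854
time_s: 3.1
position: [0.4991, 0.1727, 0.1129]
tool_rot: [[-0.001, 1.0, -0.001], [1.0, 0.001, -0.0], [-0.0, -0.001, -1.0]]
ft_force: [0.5, 0.5, -0.0]
grip_width: 0.0857
[0.49968366 0.17314283 0.1145506 ]
```

View pics/c1.png

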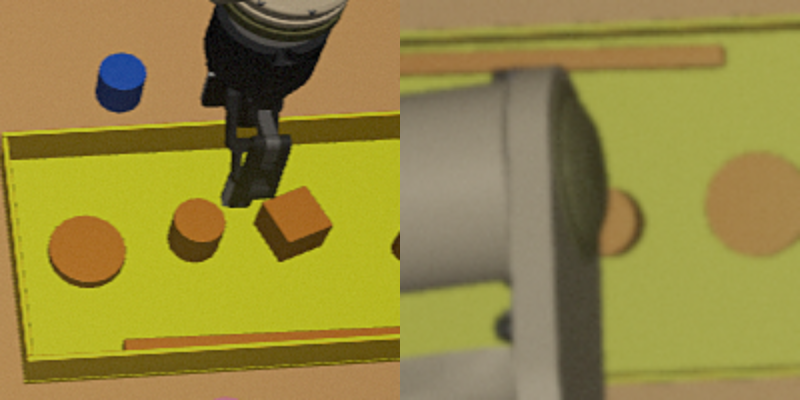

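Run:
```python
from h import *
K,R,t=cam('scene')
for p in([.4997,.1731,.0975],[.5427,.1731,.112],[.457,.1731,.112],[.498,.1735,.041]):
    q=K@(R@np.array(p)+t); u=q[:2]/q[2]; print(p,u,(u-[370,130])*2)
```

```text
[0.4997, 0.1731, 0.0975] [475.51258837 222.32703544] [211.02517674 184.65407089]
[0.5427, 0.1731, 0.112] [482.04512954 240.69703893] [224.09025908 221.39407787]
[0.457, 0.1731, 0.112] [472.86037891 195.21317669] [205.72075782 130.42635338]
[0.498, 0.1735, 0.041] [468.97659482 239.80724098] [197.95318963 219.61448195]
```

Run:
```python
from h import *
D=np.load('pics/s1.npz'); im=D['im'];P=cloud('scene',D['d'])
c=cv2.resize(im[160:260,440:540],None,fx=6,fy=6,interpolation=2); cv2.imwrite('pics/c2.png',c[:,:,::-1])
for v in range(196,236,3):
    print(v,[(u,*(P[v,u]*1000).astype(int)) for u in range(474,520,6) if im[v,u].max()<75])
```

```text
196 [(486, np.int64(533), np.int64(158), np.int64(218))]
199 [(486, np.int64(535), np.int64(159), np.int64(212)), (492, np.int64(531), np.int64(169), np.int64(207)), (498, np.int64(560), np.int64(162), np.int64(248)), (510, np.int64(561), np.int64(178), np.int64(248))]
202 [(486, np.int64(539), np.int64(158), np.int64(211)), (492, np.int64(539), np.int64(167), np.int64(211)), (498, np.int64(565), np.int64(161), np.int64(248)), (510, np.int64(565), np.int64(177), np.int64(247))]
205 [(486, np.int64(541), np.int64(159), np.int64(206)), (492, np.int64(541), np.int64(167), np.int64(206)), (498, np.int64(568), np.int64(162), np.int64(245)), (504, np.int64(567), np.int64(170), np.int64(243)), (510, np.int64(567), np.int64(178), np.int64(243))]
208 [(486, np.int64(541), np.int64(160), np.int64(199)), (498, np.int64(566), np.int64(164), np.int64(236)), (504, np.int64(568), np.int64(171), np.int64(238)), (510, np.int64(568), np.int64(180), np.int64(237))]
211 [(486, np.int64(546), np.int64(159), np.int64(199)), (492, np.int64(562), np.int64(160), np.int64(223)), (498, np.int64(568), np.int64(
[... 871 characters left out ...]
3 [(486, np.int64(547), np.int64(166), np.int64(169)), (492, np.int64(572), np.int64(161), np.int64(209)), (498, np.int64(568), np.int64(172), np.int64(201)), (504, np.int64(569), np.int64(180), np.int64(202))]
226 [(486, np.int64(551), np.int64(165), np.int64(168)), (492, np.int64(572), np.int64(163), np.int64(200)), (498, np.int64(571), np.int64(172), np.int64(198)), (504, np.int64(572), np.int64(179), np.int64(200))]
229 [(486, np.int64(555), np.int64(165), np.int64(165)), (492, np.int64(573), np.int64(164), np.int64(195)), (498, np.int64(573), np.int64(172), np.int64(194))]
232 [(486, np.int64(555), np.int64(167), np.int64(157)), (492, np.int64(556), np.int64(175), np.int64(159))]
235 []
```

View pics/c2.png

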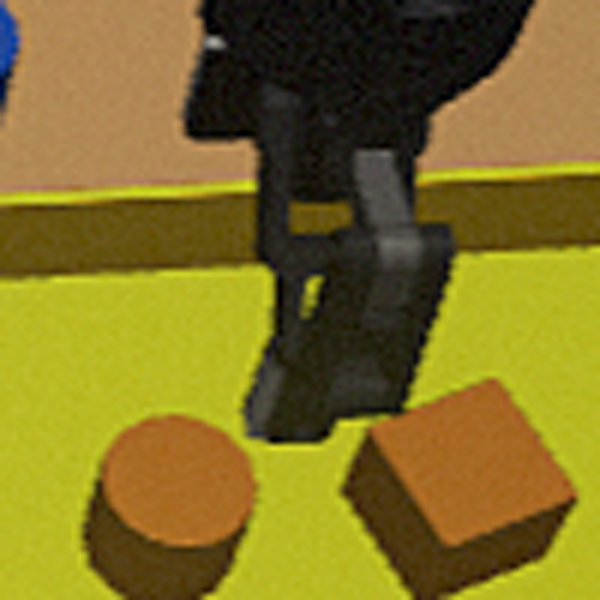

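The crop shows the plug top at (469,240) and the near fingertip at about (487,232). Depth puts the tip at z≈0.15, about 40 mm higher than the stated TCP suggests. I'll go down a safe 40 mm and measure again.

```bash
python3 -m handwheel '[[[0,0,0.02,0],[0,0,0.02,0],[0,0,0,0],[0,0,0,0],[0,0,0,0]]]'
python3 - <<'E'
from h import *
im,d=save('scene','s2');P=cloud('scene',d)
c=cv2.resize(im[180:280,430:530],None,fx=6,fy=6,interpolation=2); cv2.imwrite('pics/c3.png',c[:,:,::-1])
m=(im.max(2)<75)&(P[...,0]>.545)&(P[...,0]<.58)&(abs(P[...,1]-.173)<.03)&(P[...,2]>.03)
q=P[m]; print(len(q),np.percentile(q,[0,2,10,50,98],0))
s=env.observe(); print(s['position'],s['q'])
E
```

```text
time_s: 3.62
position: [0.4994, 0.1736, 0.0748]
tool_rot: [[-0.001, 1.0, 0.003], [1.0, 0.001, 0.0], [0.0, 0.003, -1.0]]
ft_force: [-0.5, 0.2, 0.4]
grip_width: 0.0855
712 [[0.54509597 0.14558461 0.11075055]
 [0.54642678 0.16068534 0.11771565]
 [0.5513115  0.1615398  0.14086106]
 [0.56711415 0.16928222 0.18261816]
 [0.57320089 0.1848421  0.21083894]]
[0.4993795  0.17359343 0.07483681] [ 6.32811888e+00  2.79459012e+01  8.97042483e+01 -1.62889680e-03
  6.21780185e+01  6.25988556e+00]
```

View pics/c3.png

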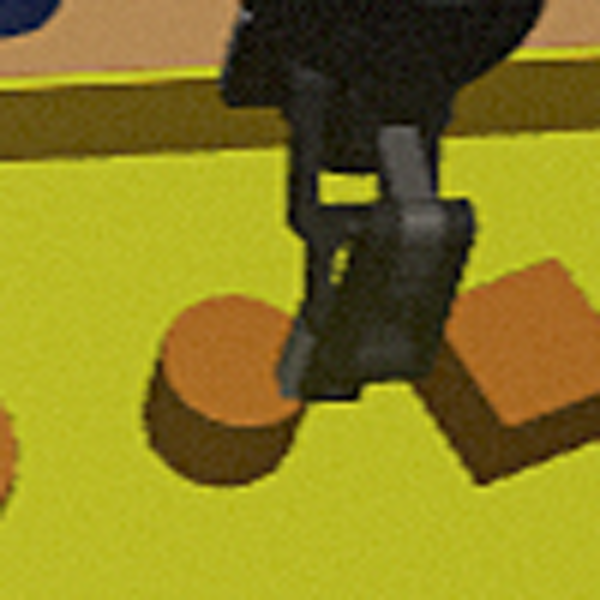

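Two measurements agree: the tip is at z≈0.11 while the reported TCP is at 0.075. So the fingertips are really about 37 mm above the reported TCP rather than 17 mm below it. In x and y they agree with the report (y≈0.172). I'll go by the images, descending in stages and watching the force.

```bash
python3 -m handwheel '[[[0,-0.001,0.012,0],[0,0,0.012,0],[0,0,0.012,0],[0,0,0.009,0],[0,0,0,0]]]'
python3 -m handwheel '[[[0,0,0,0],[0,0,0,0],[0,0,0,0]]]'
python3 - <<'E'
from h import *
im,d=save('scene','s3');P=cloud('scene',d)
a=cv2.resize(im[180:280,420:520],None,fx=4,fy=4,interpolation=2)
im2,d2=save('top','t3'); b=cv2.resize(im2[200:300,150:250],None,fx=4,fy=4,interpolation=2)
cv2.imwrite('pics/c4.png',np.hstack([a,b])[:,:,::-1])
m=(im.max(2)<75)&(P[...,0]>.545)&(P[...,0]<.58)&(abs(P[...,1]-.173)<.03)&(P[...,2]>.03)
q=P[m]; print(len(q),np.percentile(q,[0,2,10,50,98],0)[:,1:])
E
```

```text
time_s: 4.08
position: [0.4971, 0.1735, 0.0275]
tool_rot: [[-0.001, 1.0, -0.001], [1.0, 0.001, -0.0], [-0.0, -0.001, -1.0]]
ft_force: [-0.3, -0.1, -0.6]
grip_width: 0.0854
time_s: 4.33
position: [0.4979, 0.1736, 0.029]
tool_rot: [[-0.001, 1.0, 0.002], [1.0, 0.001, 0.0], [0.0, 0.002, -1.0]]
ft_force: [-0.6, -0.6, 0.0]
grip_width: 0.0854
609 [[0.15960334 0.06192217]
 [0.16073636 0.07205378]
 [0.1615334  0.10702534]
 [0.16941747 0.1366959 ]
 [0.18516865 0.16504256]]
```

View pics/c4.png

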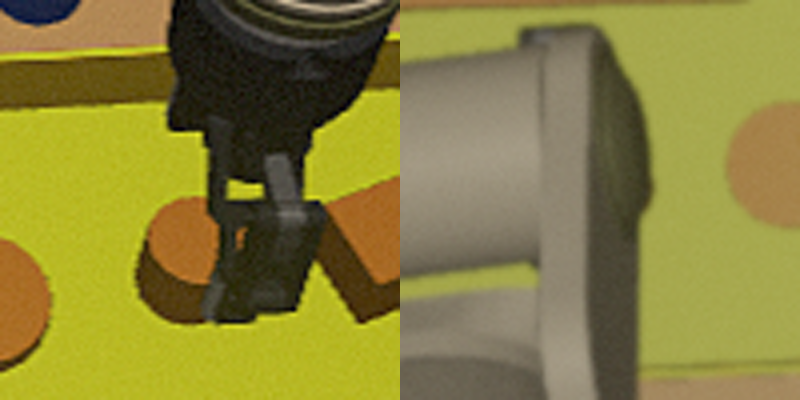

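The near finger's tip is at z≈0.063, still well above the bin floor, and it straddles the plug (crop (190,240)) correctly. I'll lower another 38 mm with force checks, then close.

```bash
python3 -m handwheel '[[[0,0,0.01,0],[0,0,0.01,0],[0,0,0.008,0],[0,0,0,0],[0,0,0,0]]]'
python3 -m handwheel '[[[0,0,0.005,0],[0,0,0.005,0],[0,0,0,0],[0,0,0,0]]]'
python3 - <<'E'
from h import *
im,d=save('scene','s4');P=cloud('scene',d)
m=(im.max(2)<75)&(P[...,0]>.545)&(P[...,0]<.58)&(abs(P[...,1]-.173)<.03)&(P[...,2]>.015)
q=P[m]; print(len(q),np.percentile(q,[0,2,10,50,98],0)[:,1:])
print(env.observe()['ft_force'])
E
```

```text
time_s: 4.85
position: [0.497, 0.1734, -0.0007]
tool_rot: [[-0.001, 1.0, -0.002], [1.0, 0.001, -0.0], [-0.0, -0.002, -1.0]]
ft_force: [-0.2, 1.1, -0.4]
grip_width: 0.0854
time_s: 5.18
position: [0.4972, 0.1735, -0.0101]
tool_rot: [[-0.001, 1.0, -0.001], [1.0, 0.001, -0.0], [-0.0, -0.001, -1.0]]
ft_force: [0.5, -0.3, 0.5]
grip_width: 0.0857
533 [[0.15939345 0.02466495]
 [0.16047953 0.03384945]
 [0.16150217 0.07032329]
 [0.16916849 0.09879626]
 [0.18472546 0.12630407]]
[ 0.22060982  0.35383008 -0.03826843]
```

```bash
python3 -m handwheel '[[[0,0,0,0],[0,0,0,0],[0,0,0,0],[0,0,0,0],[0,0,0,0]]]' 0 40
python3 -m handwheel '[[[0,0,0,0],[0,0,0,0],[0,0,0,0],[0,0,0,0],[0,0,0,0]]]'
python3 -m handwheel '[[[0,0,0,0],[0,0,0,0],[0,0,0,0],[0,0,0,0],[0,0,0,0]]]'
```

```text
time_s: 5.65
position: [0.4976, 0.1735, -0.0095]
tool_rot: [[-0.001, 1.0, 0.001], [1.0, 0.001, 0.0], [0.0, 0.001, -1.0]]
ft_force: [-0.4, -0.7, 3.5]
grip_width: 0.0433
time_s: 6.07
position: [0.4976, 0.1735, -0.0095]
tool_rot: [[-0.001, 1.0, 0.001], [1.0, 0.001, 0.0], [0.0, 0.001, -1.0]]
ft_force: [0.9, 0.0, 5.0]
grip_width: 0.0436
time_s: 6.48
position: [0.4976, 0.1735, -0.0095]
tool_rot: [[-0.001, 1.0, 0.001], [1.0, 0.001, 0.0], [0.0, 0.001, -1.0]]
ft_force: [-0.7, -0.5, 5.6]
grip_width: 0.043
```

Gripped at 43.4 mm wide. Lift.

```bash
python3 -m handwheel '[[[0,0,-0.005,0],[0,0,-0.01,0],[0,0,-0.015,0],[0,0,-0.015,0],[0,0,-0.015,0]]]'
python3 -m handwheel '[[[0,0,-0.02,0],[0,0,-0.02,0],[0,0,-0.02,0],[0,0,-0.01,0],[0,0,-0.005,0]]]'
python3 -m handwheel '[[[0,0,0,0],[0,0,0,0],[0,0,0,0]]]'
python3 - <<'E'
from h import *
im,d=save('scene','s5');P=cloud('scene',d); print(env.observe()['position'])
cv2.imwrite('pics/c5.png',cv2.resize(im[130:280,400:550],None,fx=4,fy=4,interpolation=2)[:,:,::-1])
E
```

```text
time_s: 6.9
position: [0.4972, 0.1735, 0.0514]
tool_rot: [[-0.001, 1.0, -0.0], [1.0, 0.001, 0.0], [0.0, -0.0, -1.0]]
ft_force: [-0.0, 0.1, -0.2]
grip_width: 0.0432
time_s: 7.32
position: [0.4978, 0.1736, 0.1274]
tool_rot: [[-0.001, 1.0, 0.003], [1.0, 0.001, 0.0], [0.0, 0.003, -1.0]]
ft_force: [-0.1, 0.0, -0.0]
grip_width: 0.0433
time_s: 7.57
position: [0.4969, 0.1734, 0.1243]
tool_rot: [[-0.001, 1.0, -0.002], [1.0, 0.001, -0.0], [-0.0, -0.002, -1.0]]
ft_force: [-0.2, 0.0, -1.0]
grip_width: 0.0431
[0.49691578 0.17342282 0.1242808 ]
```

View pics/c5.png

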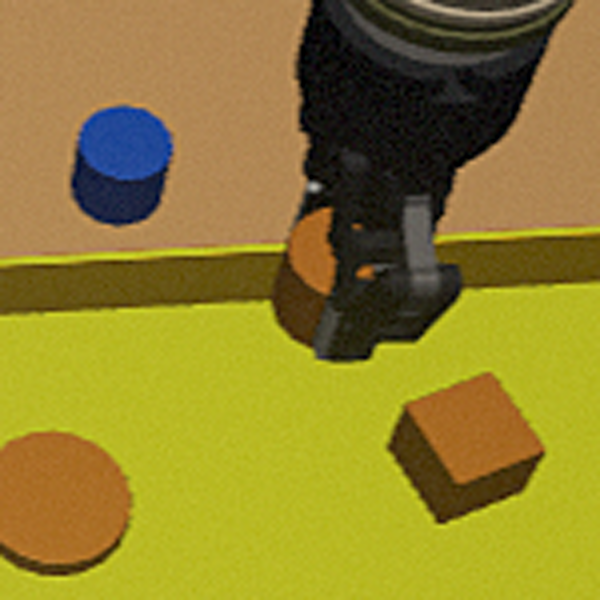

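The plug is held upright between the fingers (crop (310,280)). I'll carry it across to above the dome.

```bash
python3 -m handwheel '[[[-0.01,0.002,0,0],[-0.02,0.003,0,0],[-0.027,0.003,0,0],[-0.027,0.003,0,0],[-0.027,0.003,0,0]]]'
python3 -m handwheel '[[[-0.027,0.003,0,0],[-0.027,0.003,0,0],[-0.027,0.003,0,0],[-0.027,0.003,0,0],[-0.027,0.003,0,0]]]'
python3 -m handwheel '[[[-0.027,0.003,0,0],[-0.027,0.003,0,0],[-0.027,0.003,0,0],[-0.027,0.003,0,0],[-0.0225,0.003,0,0]]]'
python3 -m handwheel '[[[-0.011,0.002,0,0],[0,0,0,0],[0,0,0,0],[0,0,0,0]]]'
python3 - <<'E'
from h import *
im,d=save('scene','s6');P=cloud('scene',d); print(env.observe()['position'])
h=cv2.cvtColor(im,cv2.COLOR_RGB2HSV); 
m=(h[...,0]<20)&(h[...,1]>150)&(P[...,2]>.10)&(P[...,2]<.20)&(abs(P[...,1]+.214)<.05)&(abs(P[...,0]-.543)<.04)
q=P[m]; print(len(q),np.percentile(q,[0,2,50,98,100],0))
cv2.imwrite('pics/c6.png',cv2.resize(im[160:340,150:330],None,fx=3.3,fy=3.3,interpolation=2)[:,:,::-1])
E
```

```text
time_s: 8.03
position: [0.5113, 0.0608, 0.1247]
tool_rot: [[-0.001, 1.0, -0.001], [1.0, 0.001, -0.0], [-0.0, -0.001, -1.0]]
ft_force: [0.5, -0.8, -0.7]
grip_width: 0.0429
time_s: 8.45
position: [0.5263, -0.0745, 0.1247]
tool_rot: [[-0.001, 1.0, -0.001], [1.0, 0.001, 0.0], [0.0, -0.001, -1.0]]
ft_force: [0.8, 0.1, 0.2]
grip_width: 0.0432
time_s: 8.87
position: [0.5412, -0.2055, 0.1245]
tool_rot: [[0.0, 1.0, -0.001], [1.0, -0.0, 0.0], [0.0, -0.001, -1.0]]
ft_force: [0.7, 0.6, -0.4]
grip_width: 0.0429
time_s: 9.2
position: [0.5435, -0.2127, 0.1249]
tool_rot: [[-0.002, 1.0, -0.001], [1.0, 0.002, 0.001], [0.001, -0.001, -1.0]]
ft_force: [0.6, 1.2, 0.0]
grip_width: 0.0431
[ 0.54359434 -0.21260171  0.12510773]
344 [[ 0.51514154 -0.22088256  0.1386904 ]
 [ 0.52234633 -0.21643726  0.14172512]
 [ 0.55161647 -0.19740456  0.17298737]
 [ 0.57310123 -0.19066863  0.17772384]
 [ 0.57813995 -0.19010559  0.1913034 ]]
```

View pics/c6.png

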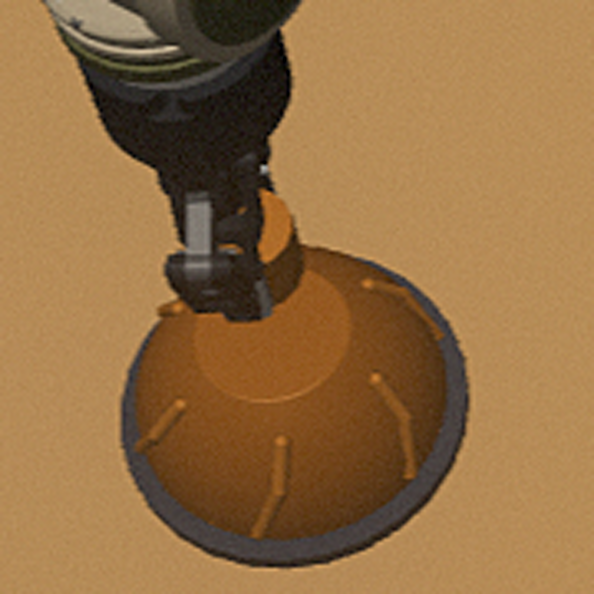

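The plug hangs upright over the dome: right edge at y≈-0.190, so its centre is at about -0.212, and its bottom is at z≈0.14. The dome top is at crop (272,330), within 2 mm in plan. Lowering.

```bash
python3 -m handwheel '[[[-0.0015,0,0.006,0],[0,0,0.012,0],[0,0,0.012,0],[0,0,0.012,0],[0,0,0.006,0]]]'
python3 -m handwheel '[[[0,0,0.003,0],[0,0,0.001,0],[0,0,0.001,0],[0,0,0,0],[0,0,0,0]]]'
python3 -m handwheel '[[[0,0,0.001,0],[0,0,0.001,0],[0,0,0,0],[0,0,0,0]]]'
python3 - <<'E'
from h import *
im,d=save('scene','s7');P=cloud('scene',d); 
h=cv2.cvtColor(im,cv2.COLOR_RGB2HSV); 
m=(h[...,0]<20)&(h[...,1]>150)&(P[...,2]>.10)&(P[...,2]<.16)&(abs(P[...,1]+.214)<.05)&(abs(P[...,0]-.543)<.04)
q=P[m]; print(len(q),np.percentile(q,[2,50,90,98],0))
for i in range(4):
    s=env.observe(); print(s['position'],s['ft_force'])
E
```

```text
time_s: 9.67
position: [0.5432, -0.2143, 0.0755]
tool_rot: [[-0.002, 1.0, -0.002], [1.0, 0.002, 0.001], [0.001, -0.002, -1.0]]
ft_force: [0.5, -0.3, -1.2]
grip_width: 0.0432
time_s: 10.08
position: [0.544, -0.2155, 0.0726]
tool_rot: [[-0.001, 1.0, 0.001], [1.0, 0.001, -0.001], [-0.001, 0.001, -1.0]]
ft_force: [0.6, -0.1, -0.7]
grip_width: 0.0431
time_s: 10.42
position: [0.5437, -0.2155, 0.0701]
tool_rot: [[-0.001, 1.0, -0.0], [1.0, 0.001, 0.0], [0.0, -0.0, -1.0]]
ft_force: [-0.4, 0.6, -0.4]
grip_width: 0.0424
244 [[ 0.52494623 -0.22209416  0.10194956]
 [ 0.550347   -0.20062387  0.11922111]
 [ 0.56113748 -0.1945225   0.12150399]
 [ 0.57370662 -0.19339501  0.15329116]]
[ 0.54376388 -0.21546603  0.07014329] [ 0.20443193 -0.28979847 -0.49670114]
[ 0.54376388 -0.21546603  0.07014329] [ 0.20443193 -0.28979847 -0.49670114]
[ 0.54376388 -0.21546603  0.07014329] [ 0.20443193 -0.28979847 -0.49670114]
[ 0.54376388 -0.21546603  0.07014329] [ 0.20443193 -0.28979847 -0.49670114]
```

```bash
for i in 1; do python3 -m handwheel '[[[0,0,0.001,0],[0,0,0,0],[0,0,0.001,0],[0,0,0,0],[0,0,0,0]]]' | grep -E 'pos|force'; done
python3 -m handwheel '[[[0,0,0.001,0],[0,0,0,0],[0,0,0,0],[0,0,0,0]]]' | grep -E 'pos|force'
python3 -m handwheel '[[[0,0,0.0005,0],[0,0,0,0],[0,0,0,0],[0,0,0,0]]]' | grep -E 'pos|force'
```

```text
position: [0.5437, -0.2154, 0.068]
ft_force: [-0.8, -0.7, -0.2]
position: [0.5438, -0.2154, 0.0671]
ft_force: [0.6, 0.7, -0.7]
position: [0.5438, -0.2155, 0.0666]
ft_force: [-0.7, 0.0, -0.4]
```

```bash
python3 -m handwheel '[[[0,0,0.0005,0],[0,0,0,0],[0,0,0,0],[0,0,0,0]]]' | grep -E 'pos|force'
python3 -m handwheel '[[[0,0,0.0005,0],[0,0,0,0],[0,0,0,0],[0,0,0,0]]]' | grep -E 'pos|force'
```

```text
position: [0.5438, -0.2154, 0.0661]
ft_force: [-0.0, 0.9, 0.1]
position: [0.5438, -0.2154, 0.0656]
ft_force: [-0.2, 0.5, -1.2]
```

```bash
python3 -m handwheel '[[[0,0,0.0005,0],[0,0,0,0],[0,0,0,0],[0,0,0,0]]]' | grep -E 'pos|force'
python3 -m handwheel '[[[0,0,0.0005,0],[0,0,0,0],[0,0,0,0],[0,0,0,0]]]' | grep -E 'pos|force'
```

```text
position: [0.5438, -0.2155, 0.0655]
ft_force: [-1.7, 0.6, 4.9]
position: [0.5438, -0.2155, 0.0655]
ft_force: [-4.1, 1.9, 9.9]
```

Contact (5 to 10 N upward, z stopped at 0.0655). I'll ease off half a millimetre, release and check.

```bash
python3 -m handwheel '[[[0,0,-0.0005,0],[0,0,0,0],[0,0,0,0]]]' | grep -E 'pos|force'
python3 -m handwheel '[[[0,0,0,0],[0,0,0,0],[0,0,0,0],[0,0,0,0]]]' 65
python3 -m handwheel '[[[0,0,0,0],[0,0,0,0],[0,0,0,0],[0,0,0,0],[0,0,0,0]]]' 100
python3 -m handwheel '[[[0,0,-0.005,0],[0,0,-0.01,0],[0,0,-0.015,0],[0,0,-0.02,0],[0,0,-0.02,0]]]'
python3 -m handwheel '[[[0,0,-0.025,0],[0,0,-0.03,0],[0,0,-0.03,0],[0,0,-0.02,0],[0,0,-0.01,0]]]'
python3 -m handwheel '[[[0.015,0,0,0],[0.03,0,0,0],[0.03,0,0,0],[0.03,0,0,0],[0.03,0,0,0]]]'
python3 -m handwheel '[[[0.03,0,0,0],[0.03,0,0,0],[0.015,0,0,0],[0,0,0,0],[0,0,0,0]]]'
python3 - <<'E'
from h import *
im,d=save('scene','s8'); im2,d2=save('top','t8')
cv2.imwrite('pics/c8.png',np.hstack([cv2.resize(im[200:350,160:310],(400,400)),cv2.resize(im2[170:270,340:440],(400,400))])[:,:,::-1])
for n,D in(('scene',d),('top',d2)):
    P=cloud(n,D); m=(P[...,2]>.108)&(P[...,2]<.13)&(np.hypot(P[...,0]-.543,P[...,1]+.214)<.045)
    q=P[m]; print(n,len(q),q.mean(0),cv2.minEnclosingCircle(np.float32(q[:,:2])*1000))
E
```

```text
position: [0.5438, -0.2155, 0.0655]
ft_force: [-1.9, 1.9, 6.6]
time_s: 13.47
position: [0.5437, -0.2154, 0.0648]
tool_rot: [[-0.001, 1.0, -0.0], [1.0, 0.001, 0.0], [0.0, -0.0, -1.0]]
ft_force: [0.0, 0.6, -0.6]
grip_width: 0.0552
time_s: 13.88
position: [0.5438, -0.2154, 0.0651]
tool_rot: [[-0.001, 1.0, -0.0], [1.0, 0.001, 0.0], [0.0, -0.0, -1.0]]
ft_force: [-0.3, 0.3, -0.1]
grip_width: 0.0853
time_s: 14.3
position: [0.5437, -0.2154, 0.1368]
tool_rot: [[-0.001, 1.0, 0.0], [1.0, 0.001, -0.0], [-0.0, 0.0, -1.0]]
ft_force: [0.6, -0.0, 0.4]
grip_width: 0.0852
time_s: 14.72
position: [0.5443, -0.2157, 0.2546]
tool_rot: [[-0.001, 1.0, 0.005], [1.0, 0.001, -0.003], [-0.003, 0.005, -1.0]]
ft_force: [-0.3, 0.8, -0.7]
grip_width: 0.0856
time_s: 15.13
position: [0.5429, -0.0782, 0.25]
tool_rot: [[-0.001, 1.0, -0.001], [1.0, 0.001, 0.0], [0.0, -0.001, -1.0]]
ft_force: [1.1, -0.2, 0.2]
grip_width: 0.0852
time_s: 15.55
position: [0.5431, -0.0045, 0.2502]
tool_rot: [[-0.003, 1.0, -0.0], [1.0, 0.003, -0.0], [-0.0, -0.0, -1.0]]
ft_force: [0.4, 0.7, 0.2]
grip_width: 0.0854
scene 624 [ 0.54630899 -0.2142538   0.11507623] ((544.7799682617188, -214.72100830078125), 23.092025756835938)
top 415 [ 0.54469137 -0.21357374  0.11610739] ((544.97802734375, -214.12234497070312), 22.015399932861328)
```

View pics/c8.png

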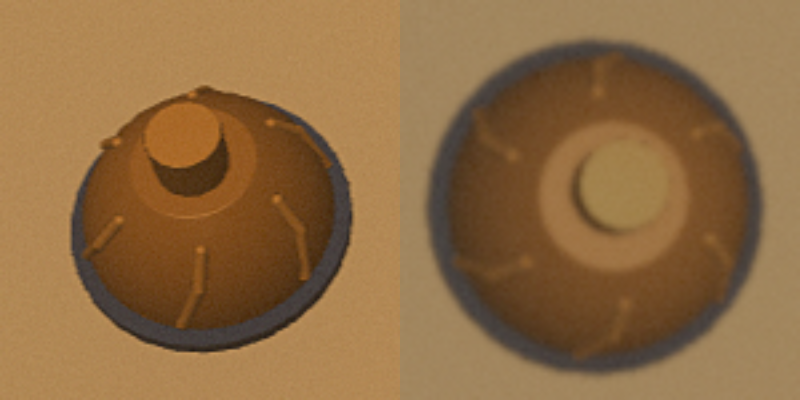

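The plug stands flat on the dome, clear of the gripper: scene crop (183,150), top crop (625,185) against dome top (614,196). I'll work out how far off centre it is.

Run:
```python
from h import *
for n,f,c in(('top','top0',(393,218)),('scene','scene0',(232,261))):
    D=np.load(f'pics/{f}.npz'); g=cv2.GaussianBlur(D['im'][...,0],(3,3),0).astype(float)
    r=[]
    K,R,t=cam(n); c0=atz(n,*c,.08)
    for a in np.linspace(0,2*np.pi,72,endpoint=False):
        ds=np.arange(.029,.046,.0005); X=c0+np.outer(ds,[np.cos(a),np.sin(a),0]); q=(R@X.T+t[:,None]); q=K@q; uv=(q[:2]/q[2]).astype(np.float32)
        pr=cv2.remap(g.astype(np.float32),uv[0][None],uv[1][None],1)[0]; gr=np.diff(pr); i=gr.argmin(); r.append([a,ds[i],gr[i]])
    r=np.array(r); x=c0[0]+r[:,1]*np.cos(r[:,0]); y=c0[1]+r[:,1]*np.sin(r[:,0])
    k=np.ones(72,bool)
    for _ in range(5):
        s=np.linalg.lstsq(np.c_[x,y,np.ones(72)][k],(x*x+y*y)[k],rcond=None)[0]; cx,cy=s[:2]/2; R0=np.sqrt(s[2]+cx*cx+cy*cy); e=abs(np.hypot(x-cx,y-cy)-R0); k=e<max(.001,2*np.median(e))
    print(n,cx,cy,R0,k.sum())
    D=np.load(f'pics/{"t8" if n=="top" else "s8"}.npz');P=cloud(n,D['d'])
    m=(P[...,2]>.108)&(P[...,2]<.13)&(np.hypot(P[...,0]-.543,P[...,1]+.214)<.045); v,u=np.nonzero(m)
    print(' plug top z sd',P[m][:,2].std())
```

```text
top 0.541854813989636 -0.2144746296343881 0.03628285881948337 63
 plug top z sd 0.002160435530674167
scene 0.542394696331378 -0.21385046990099577 0.03706383273514869 65
 plug top z sd 0.0018569805848778636
```

```bash
python3 -c "
from rig import env
s=env.observe();print(s['time_s'],s['qvel']);print(env.close_job())"
```

```text
15.65 [-0.81756194  0.26936281 -0.31279324  0.0749168   0.05949413  0.10180031]
the job is handed in; nothing more can be done
None
```

The wax plug is standing upright on the dome's flat top. I lowered it until it touched (up to about 10 N at contact), released it, moved the gripper clear and handed the job in at 15.65 s.

**Last checks:**
- **Resting place:** in both cameras the plug stands flat on the dome, with its top at z≈0.116 m.
- **Centring:** the plug's axis is at (0.545, -0.214) and the dome top's centre at (0.542, -0.214). It is about 3 mm off centre in x, against 15 mm of margin all round. I left it there because the camera calibration is only good to about 2 mm.

**Disagreement:** the images showed the open fingertips about 35–37 mm above the reported tool point, while the tool description puts them level with it or ahead of it. Because of that, I set the grasp height from the images and let the contact force decide when the plug was down. The sideways positions agreed to 1–2 mm.

I viewed 9 pictures.

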